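# Lean the big blank on the store ledge

## Robot

A 6-joint arm with a two-finger parallel gripper is mounted at the origin on the work surface. World frame = base frame: x ahead of the robot, y to its left, z up, the work surface at z = 0. Lengths are in m, angles in rad, forces in N, time in s.
With the tool pointing down it reaches from about 0.325 to 0.775 m from the base axis. Payload 5.5 kg.
Tool frame: the origin (TCP) lies between the finger pads; the fingertips stand 8 mm ahead of it and the grasp point (between the pads) lies 11 mm behind it (bot.tips_ahead is the distance from the TCP to the fingertips, in m); z points along the fingers, y is the line along which they close (so a half turn about z gives the same grasp; the last joint's range is limited). The gripper opens to 88 mm and grips with 3 to 60 N. Pads are 20 mm wide; open, the fingers measure 115 mm over their backs; the gripper's body (75 mm by 178 mm) begins 61 mm behind the grasp point.
Start: joints at [-0.057, 0.091, 1.231, -0, 1.82, -0.057], TCP at [0.6, -0, 0.231] pointing down, gripper open.
Joint ranges: [-2.87, 2.87], [-0.86, 2.18], [0.17, 2.46], [-1.51, 4.65], [0.06, 2.69], [-2.65, 2.65]. Speed limits (rad/s): [2.57, 2.57, 3.01, 3.14, 3.14, 3.14].

## Interface

Orientations are given as a rotation vector (axis times angle).
In Python, from rig import bot, optics, order gives the robot as it stands. The module is installed in compiled form; this text tells all that it offers.
- The arm moves only by the shell command python3 -m crank 'ROWS' [OPENING] [FORCE]. ROWS is a JSON object of lists of equal length, an entry for each row: "linear": the shift along the tool's x, y, z in units of 0.15 m (1.0 is 0.15 m), a list of three; "turn": the turn, a rotation vector about the tool's x, y, z in units of pi/4 rad (1.0 is pi/4 rad), a list of three. In form: {"linear": [[dx, dy, dz], ...], "turn": [[rx, ry, rz], ...]}. A call has 1 to 8 rows; each row shifts and turns the commanded pose from where the row before left it, along the tool's axes as they then stand; what a row does not reach is not made up. A row lasts 1/10 s, in which the tool goes at most 50 mm and 8.59 degrees, less where a joint would pass 70% of its speed; a pose out of reach is approached as far as the arm can. A call with a number of a shift or a turn outside -1 to 1 is refused whole. A call with a gripper value outside its range is refused whole. OPENING is the opening, from 0 (shut) to 1 (fully open), set as the call begins (- or left out, the last holds). The fingers move at their own pace and stop on an object; FORCE is the grip in N (left out, the last holds). Time passes only in rows, so rows that do not move let the fingers close. It gives the time, the measured TCP pose, the force, the opening and the grip force at its end, in the units of the state.
- bot.get_obs(): the state, without advancing time (a new reading comes with each control period).
- optics.read_camera(name): name is "scene" or "side" or "wrist"; returns a dict with "image" (384x512x3 uint8, red, green, blue), "mtx" (3x3 intrinsics, pixels), "k1" (the pictures are not rectified: a ray, as slopes to the right and down, at radius r is drawn at 1 + k1 r^2 times it, then the intrinsics apply), "world_from_camera" (4x4, takes a point from camera to world coordinates); the wrist camera has in their place "tool_from_camera" (4x4, takes a point from camera to tool coordinates, whose origin is the TCP and whose axes are the flange's). Camera axes: x right, y up, looking along -z (the intrinsics and any distortion apply to the point x, -y, -z); pixel columns grow to the right and rows downward; lengths in m; the calibration is good to about 2 mm. A picture is of the moment at which its call begins: read the wrist's pose just before it. There is no depth.
- order.close_job(): hands the job in; it is judged then, once.
The state is a dict: "time_s": time; "joint_positions": joint angles; "joint_velocities": joint speeds; "tau": joint torques, N m; "eef_pos": TCP position; "eef_rot": TCP orientation; "wrist_force": force on the tool from outside, world axes, zero at the start; "torque": the same for the moment, N m; "opening": finger opening in m; "finger_force": force on a finger pad.
Only numpy, scipy, OpenCV 4.12 (cv2) and the standard library are available. Lean on these libraries where they do the work, as an engineer would, in place of code of your own. Each camera call takes 0.05 s, during which the arm holds its last target. There are 200 camera calls.

## Task

Take the largest of the three aluminium plates (the one that is both tall and wide) out of the slotted rack and lean it, tall way up, against the back board of the wooden ledge, with its foot on the ledge and up against the batten that blocks it, about the middle of the ledge's length. Set its foot down before letting go, do not drop it in. Leave the other two plates standing in the rack.

Things in the scene. Friction and masses are not known exactly. Their poses are not given: they have to be found in the camera images.
- big_mid (a point): Centre of the largest plate: plain aluminium, 10 mm thick (its x axis), 120 mm wide (y), 190 mm tall (z, up), 0.6 kg, faces alike. Stands upright in one of three slots of a wooden rack (any plate in any slot). Slots: 75 mm apart in a row along the plate's x, 13 mm wide, 30 mm deep, ends open, floor 12 mm above the table; rack top 42 mm above the table.
- short_mid (a point): Centre of the short plate, to be left in the rack: 10 mm thick (x), 120 mm wide (y), 110 mm tall (z).
- narrow_mid (a point): Centre of the narrow plate, to be left in the rack: 10 mm thick (x), 60 mm wide (y), 190 mm tall (z).
- ledge: Light wooden ledge fixed to the table (sizes in mm): 90 deep (x), 240 long (y). Origin: centre of its underside, on the table; +x points from back board to batten, away from the robot. Floor 12 mm above the table. Back board's face at x=-27, its top 122 above the table. Batten's inner face at x=+27, its top 30 above the table. Big plate leaning there, foot at batten: 22 degrees from vertical.
Mind the look-alikes: they are no part of the job. What is shaped like the part that bears big_mid but black or yellow is not meant.

How it is judged:
By the outcome, as a careful person would: the job done as asked, in the order asked, and still so for the second after the job is handed in, with the robot touching nothing.
It also fails if it takes over 38 s, if anything falls off the work surface, if the arm or the gripper's body presses on something with over 40 N, if the wrist force passes 120 N, or if a joint passes its speed limit or range.

## Working session

There is one attempt and no reset: what is moved stays moved. The work goes in short steps, Python scripts to look and compute and a shell command to move; the robot and the scene stay as the last step left them, time stands still between calls to the robot, and variables do not carry over. Pictures are saved under pics/ and viewed, at most 10 in all, crops included, and the job is handed in when it is done.

```bash
mkdir -p pics
cat > h.py <<'E'
from rig import bot, optics, order
import numpy as np, cv2, pickle
def snap(n,f):
    o=bot.get_obs(); c=optics.read_camera(n); c['obs']=o
    cv2.imwrite(f'pics/{f}.png',c['image'][:,:,::-1]); pickle.dump(c,open(f'pics/{f}.pkl','wb')); return c
E
python3 - <<'E'
from h import *
a=snap('scene','s0'); b=snap('side','d0')
for c in (a,b): print(c['mtx'],c['k1'],c['world_from_camera'].round(3))
print(bot.get_obs())
E
```

```text
[[484.3160656    0.         257.94211574]
 [  0.         484.3160656  193.39137343]
 [  0.           0.           1.        ]] 0.0020228300326446905 [[ 0.693 -0.409  0.594  1.155]
 [ 0.721  0.409 -0.559 -0.589]
 [-0.014  0.816  0.578  0.735]
 [ 0.     0.     0.     1.   ]]
[[460.53282613   0.         263.85414784]
 [  0.         460.53282613 194.4652729 ]
 [  0.           0.           1.        ]] -0.13621095005866735 [[-0.952  0.133 -0.275  0.182]
 [-0.305 -0.488  0.818  0.895]
 [-0.026  0.863  0.505  0.614]
 [ 0.     0.     0.     1.   ]]
{'time_s': 0.1, 'joint_positions': array([-5.66899214e-02,  9.18021912e-02,  1.23171998e+00, -4.27400571e-06,
        1.81980270e+00, -5.66981995e-02]), 'joint_velocities': array([-0.00174628, -0.00067342, -0.00227445,  0.000494  ,  0.00172422,
       -0.00056226]), 'tau': array([ 2.46603209e-03, -4.47854412e+01, -4.07573140e+01,  6.99365954e-02,
        2.83264846e-02, -6.35370566e-05]), 'eef_pos': array([5.99760257e-01, 1.64592083e-05, 2.29634477e-01]), 'eef_rot': array([-2.22052123e+00, -2.22053728e+00,  1.81600097e-03]), 'wrist_force': array([-0.70947616,  0.69348533,  0.6977122 ]), 'torque': array([ 0.05485817, -0.01056069,  0.05500188]), 'finger_force': 0.0, 'opening': 0.08772029822372093}
```

View pics/s0.png

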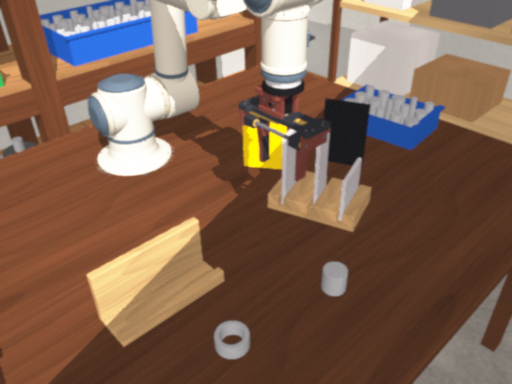

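View pics/d0.png

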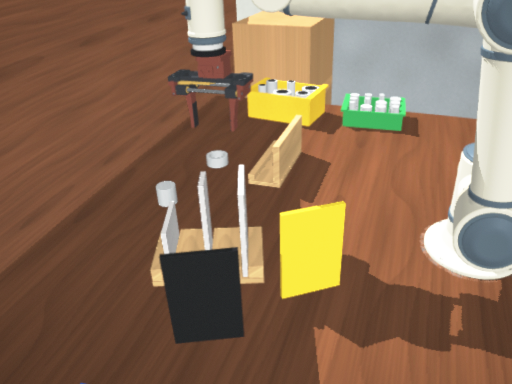

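The scene view shows the rack with three plates near (320,195) and the ledge near (155,280). In the side view the rack is near (210,250) and the ledge near (280,155). I'll enlarge both.

Run:
```python
import cv2,numpy as np
s=cv2.imread('pics/s0.png'); d=cv2.imread('pics/d0.png')
R=lambda i,x,y,w,h:cv2.resize(i[y:y+h,x:x+w],(w*5,h*5),interpolation=cv2.INTER_CUBIC)
cv2.imwrite('pics/c1.png',R(s,230,110,150,120)); cv2.imwrite('pics/c2.png',R(d,145,160,130,120))
cv2.imwrite('pics/c3.png',R(s,80,215,150,120))
```

```text
(no output)
```

View pics/c1.png

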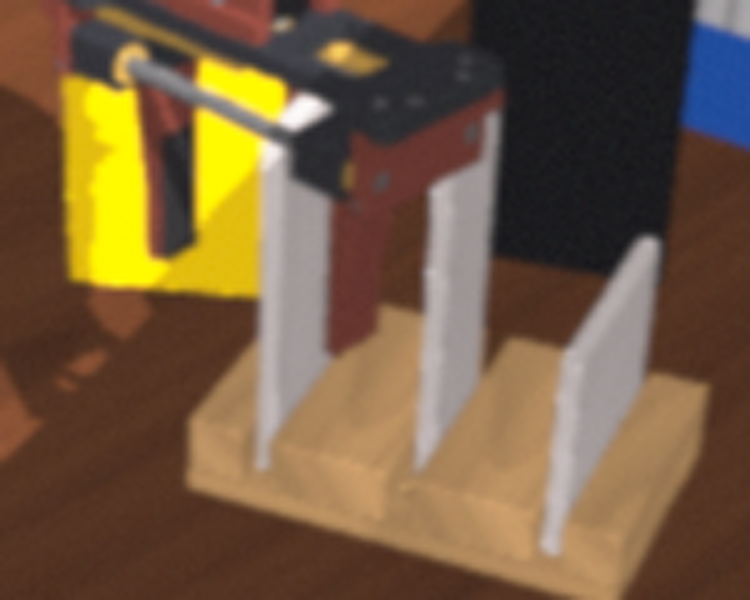

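View pics/c2.png

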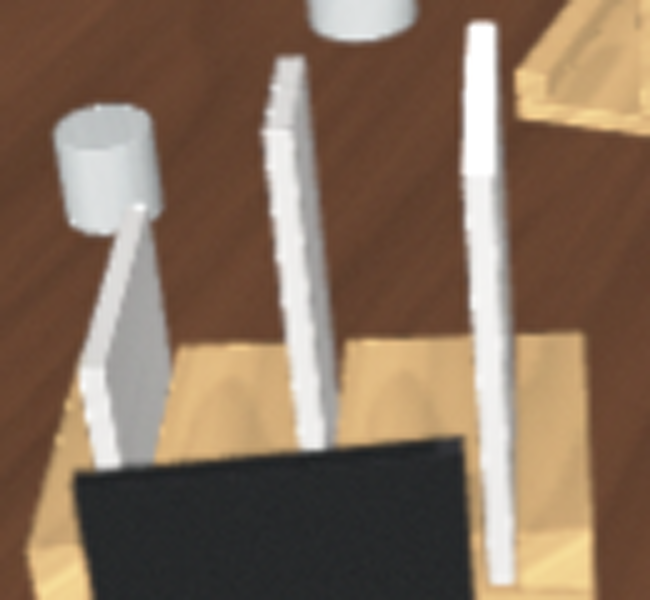

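View pics/c3.png

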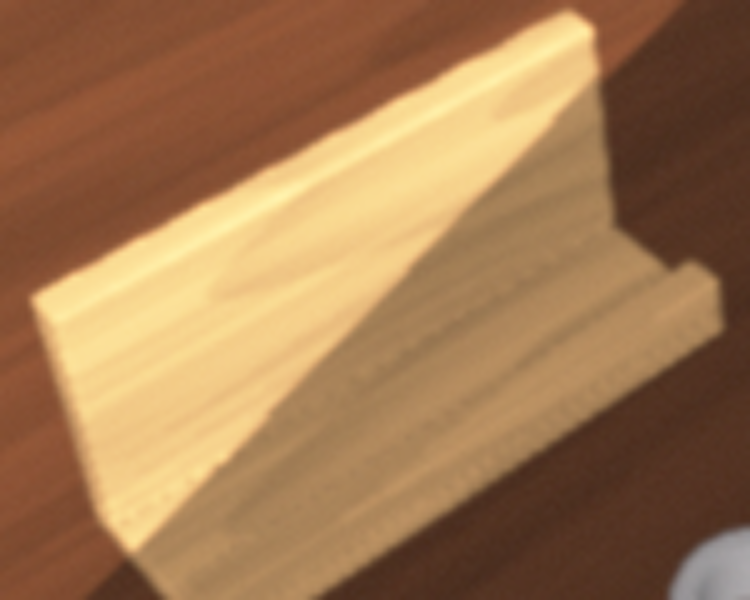

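```bash
cat >> h.py <<'E'
from scipy.optimize import least_squares
def ray(c,px,T=None):
    T=c['world_from_camera'] if T is None else T
    u=cv2.undistortPoints(np.array([[px]],float),c['mtx'],np.array([c['k1'],0,0,0.]))[0,0]
    return T[:3,3],T[:3,:3]@np.array([u[0],-u[1],-1])
def onz(c,px,z,T=None):
    o,d=ray(c,px,T); return o+d*(z-o[2])/d[2]
def proj(c,P,T=None):
    T=c['world_from_camera'] if T is None else T
    p=(np.atleast_2d(P)-T[:3,3])@T[:3,:3]; p=p*[1,-1,-1]
    return cv2.projectPoints(p,np.zeros(3),np.zeros(3),c['mtx'],np.array([c['k1'],0,0,0.]))[0][:,0]
def load(f): return pickle.load(open(f'pics/{f}.pkl','rb'))
def cr(x,y,x0,y0,k=5): return ((x+.5)/k-.5+x0,(y+.5)/k-.5+y0)
E
python3 - <<'E'
from h import *
s=load('s0'); d=load('d0')
for n,pts,z in (('big',[(481,24),(480,177)],.202),('nar',[(291,60),(281,130)],.202),('short',[(138,208),(91,362)],.122)):
    a,b=[onz(d,cr(*p,145,160),z) for p in pts]; print(n,a.round(4),b.round(4),'mid',((a+b)/2).round(4),'len',np.linalg.norm(a-b).round(4),'ang',np.degrees(np.arctan2(*(b-a)[1::-1])))
# scene check: big near top end & feet
for n,p,z in (('big top near end',(272,155),.202),('nar top',(440,187),.202),('short',(572,360),.122),('short far',(650,240),.122),('bigfoot',(263,468),.012),('narfoot',(422,468),.012),('shortfoot',(551,550),.012)):
    print(n,onz(s,cr(*p,230,110),z).round(4))
I=[(33,298),(595,35),(570,10),(720,282),(722,328),(690,262),(612,222),(135,550)]
L=np.array([(-45,-120,122),(-27,120,122),(-45,120,122),(45,120,30),(45,120,0),(27,120,30),(-27,120,12),(-27,-120,12)])/1e3
I=np.array([cr(*p,80,215) for p in I])
def W(q,L): c,s_=np.cos(q[2]),np.sin(q[2]); return L@np.array([[c,s_,0],[-s_,c,0],[0,0,1]])+[q[0],q[1],0]
r=least_squares(lambda q:(proj(s,W(q,L))-I).ravel(),[.6,-.3,0],loss='soft_l1')
print(r.x,np.degrees(r.x[2]));print((proj(s,W(r.x,L))-I).round(1).tolist())
print('in side',proj(d,W(r.x,L)).round(1).tolist())
E
```

```text
big [0.4878 0.1269 0.202 ] [0.4462 0.2408 0.202 ] mid [0.467  0.1839 0.202 ] len 0.1212 ang 110.07532140379665
nar [0.5493 0.1753 0.202 ] [0.5295 0.228  0.202 ] mid [0.5394 0.2017 0.202 ] len 0.0562 ang 110.56955179030797
short [0.6276 0.1758 0.122 ] [0.5921 0.2824 0.122 ] mid [0.6099 0.2291 0.122 ] len 0.1123 ang 108.41342134459701
big top near end [0.5019 0.1101 0.202 ]
nar top [0.574  0.1411 0.202 ]
short [0.6303 0.1733 0.122 ]
short far [0.5924 0.2829 0.122 ]
bigfoot [0.4869 0.124  0.012 ]
narfoot [0.5431 0.1803 0.012 ]
shortfoot [0.6296 0.1738 0.012 ]
[ 0.5375601  -0.26723926  0.01754225] 1.0050970563000923
[[0.1, 2.3], [-0.5, -1.3], [-1.0, -0.1], [0.5, -0.4], [0.9, 0.7], [0.7, -0.7], [0.5, 1.1], [-2.8, -1.4]]
in side [[299.1, 113.9], [271.6, 145.1], [278.3, 145.8], [246.8, 173.4], [247.3, 183.0], [253.1, 174.1], [272.3, 182.3], [293.1, 146.5]]
```

Run:
```python
import cv2
d=cv2.imread('pics/d0.png')
cv2.imwrite('pics/c4.png',cv2.resize(d[105:195,235:325],(540,540),interpolation=cv2.INTER_CUBIC))
```

```text
(no output)
```

View pics/c4.png

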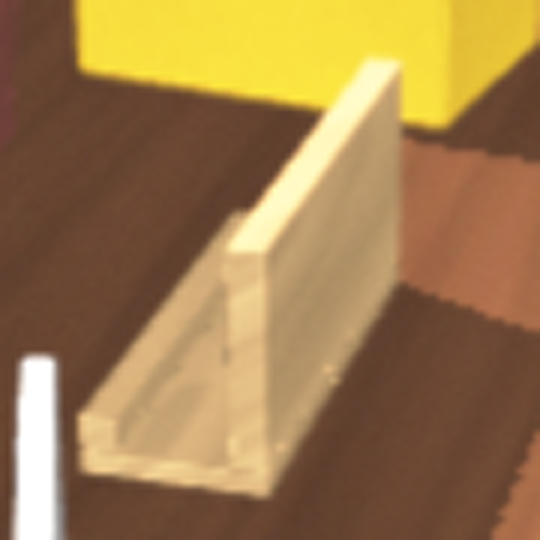

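Run:
```python
from h import *
s=load('s0'); d=load('d0')
I=[(33,298),(595,35),(570,10),(720,282),(722,328),(690,262),(612,222),(135,550)]
L=np.array([(-45,-120,122),(-27,120,122),(-45,120,122),(45,120,30),(45,120,0),(27,120,30),(-27,120,12),(-27,-120,12)])/1e3
I=np.array([cr(*p,80,215) for p in I])
I2=np.array([cr(*p,235,105,6) for p in [(228,253),(266,253),(402,68),(368,62),(268,495),(82,470),(80,415),(113,418),(400,283)]])
L2=np.array([(-27,120,122),(-45,120,122),(-45,-120,122),(-27,-120,122),(-45,120,0),(45,120,0),(45,120,30),(27,120,30),(-45,-120,0)])/1e3
def W(q,L): c,s_=np.cos(q[2]),np.sin(q[2]); return L@np.array([[c,s_,0],[-s_,c,0],[0,0,1]])+[q[0],q[1],0]
A=lambda q:(proj(s,W(q,L))-I); B=lambda q:(proj(d,W(q,L2))-I2)
for f in (A,B,lambda q:np.r_[A(q),B(q)]):
    r=least_squares(lambda q:f(q).ravel(),[.6,-.3,0],loss='soft_l1'); print(r.x,np.degrees(r.x[2]),f(r.x).round(1).tolist())
```

```text
[ 0.5375601  -0.26723926  0.01754225] 1.0050970563000923 [[0.1, 2.3], [-0.5, -1.3], [-1.0, -0.1], [0.5, -0.4], [0.9, 0.7], [0.7, -0.7], [0.5, 1.1], [-2.8, -1.4]]
[ 0.53121042 -0.26373174 -0.00962782] -0.5516336332667707 [[-0.3, -0.9], [0.0, -0.1], [0.2, -1.2], [0.1, -0.8], [0.1, 0.8], [-0.2, 0.6], [-0.3, 0.2], [0.4, 0.5], [0.0, -0.3]]
[ 0.53339522 -0.26625759 -0.00368415] -0.21108650915750982 [[-0.8, -0.1], [-0.4, -1.9], [-0.7, -0.8], [0.0, -0.8], [0.4, 0.3], [0.4, -1.2], [0.6, 0.4], [-3.8, -3.9], [-0.6, -1.4], [-0.2, -0.6], [-0.5, -1.6], [-0.6, -1.1], [-0.1, 0.3], [-0.4, 0.2], [-0.6, -0.3], [0.2, 0.0], [-0.6, -0.7]]
```

The ledge comes out at (0.532, -0.265) with a yaw of about -0.5°. The big plate is the one nearest the robot, with its top centre at (0.467, 0.184) and its normal at about 20°. I'll move above it now.

```bash
python3 -m crank '{"linear":[[0,0,-0.3],[0.245,-0.177,0],[0.245,-0.177,0],[0.245,-0.177,0],[0.245,-0.177,0],[0.245,-0.177,0]],"turn":[[0,0,0],[0,0,0],[0,0,0],[0,0,0],[0,0,0],[0,0,0]]}' 1 && python3 -m crank '{"linear":[[0,0,0],[0,0,0],[0,0,0],[0,0,0]],"turn":[[0,0,-0.147],[0,0,-0.147],[0,0,-0.147],[0,0,0]]}'
python3 - <<'E'
from h import *
w=snap('wrist','w1'); s=snap('scene','s1')
print(w['tool_from_camera'].round(3),w['mtx'][0],w['k1'],w['obs']['eef_pos'])
im=np.hstack([w['image'],s['image'][100:,200:400].repeat(1,0)[:284]] if 0 else [w['image']])
a=cv2.resize(s['image'][90:230,230:390],None,fx=2.7,fy=2.7,interpolation=cv2.INTER_CUBIC)
c=np.zeros((384,800,3),np.uint8); b=cv2.resize(w['image'],(400,300)); c[:300,:400]=b; a=a[:378,:400]; c[:a.shape[0],400:400+a.shape[1]]=a
cv2.imwrite('pics/m1.png',c[:,:,::-1])
E
```

```text
time_s: 0.7
eef_pos: [0.4659, 0.1849, 0.2752]
eef_rot: [-2.222, -2.221, 0.001]
wrist_force: [0.8, 1.1, 0.3]
opening: 0.0876
finger_force: 0.0
time_s: 1.1
eef_pos: [0.467, 0.1839, 0.2752]
eef_rot: [-1.803, -2.572, 0.001]
wrist_force: [0.0, -0.4, -0.3]
opening: 0.0878
finger_force: 0.0
[[ 0.     0.971  0.241  0.065]
 [ 1.    -0.001  0.001  0.001]
 [ 0.001  0.241 -0.971 -0.154]
 [ 0.     0.     0.     1.   ]] [272.64318096   0.         257.7219681 ] -0.025345927899934204 [0.46702445 0.18388341 0.27521241]
```

View pics/m1.png

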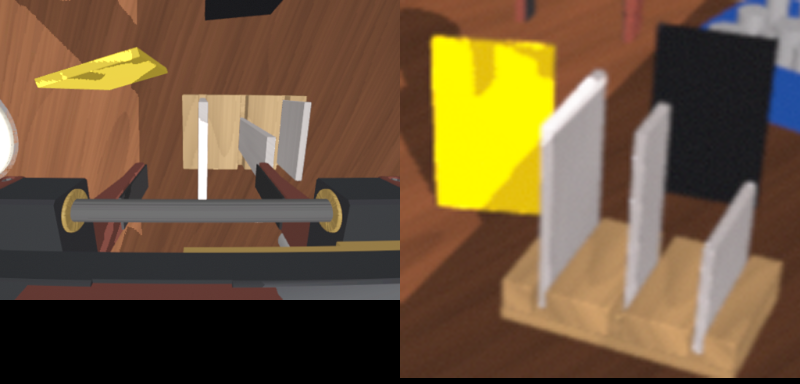

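The wrist view shows the plate's bright top edge at about (202, 98–199), aligned and central. The scene view now shows its top edge uncovered, from (545,132) to (600,75).

Run:
```python
from h import *
from scipy.spatial.transform import Rotation as R
s=load('s1'); w=load('w1')
a,b=[onz(s,cr(x-400,y,230,90,2.7),.202) for x,y in((600,75),(545,132))]; print('scene',a.round(4),b.round(4),((a+b)/2).round(4),np.linalg.norm(a-b))
T=np.eye(4);T[:3,:3]=R.from_rotvec(w['obs']['eef_rot']).as_matrix();T[:3,3]=w['obs']['eef_pos'];T=T@w['tool_from_camera']
for y in (135,160,190,220,245):
    row=w['image'][y,240:280].min(1).astype(int); i=np.where(row>200)[0]+240
    p=onz(w,(i.mean(),y),.202,T); print(y,i.min(),i.max(),p.round(4))
```

```text
scene [0.4567 0.2272 0.202 ] [0.4945 0.1159 0.202 ] [0.4756 0.1715 0.202 ] 0.1175695278334016
135 255 264 [0.4509 0.2331 0.202 ]
160 254 265 [0.458  0.2137 0.202 ]
190 254 265 [0.4669 0.1892 0.202 ]
220 254 264 [0.4759 0.1633 0.202 ]
245 254 263 [0.4838 0.1404 0.202 ]
```

```bash
python3 -m crank '{"linear":[[0,0.012,0.231],[0,0,0.231],[0,0,0.231],[0,0,0]],"turn":[[0,0,0],[0,0,0],[0,0,0],[0,0,0]]}' && python3 -m crank '{"linear":[[0,0,0],[0,0,0],[0,0,0],[0,0,0],[0,0,0],[0,0,0],[0,0,0],[0,0,0]],"turn":[[0,0,0],[0,0,0],[0,0,0],[0,0,0],[0,0,0],[0,0,0],[0,0,0],[0,0,0]]}' 0 8
```

```text
time_s: 1.6
eef_pos: [0.4666, 0.1834, 0.1658]
eef_rot: [-1.805, -2.564, 0.013]
wrist_force: [-0.4, -0.4, -1.6]
opening: 0.0877
finger_force: 0.0
time_s: 2.4
eef_pos: [0.4689, 0.1844, 0.1717]
eef_rot: [-1.805, -2.571, 0.0]
wrist_force: [-1.0, 0.3, -0.5]
opening: 0.0273
finger_force: 0.0
```

Still closing.

```bash
python3 -m crank '{"linear":[[0,0,0],[0,0,0],[0,0,0],[0,0,0]],"turn":[[0,0,0],[0,0,0],[0,0,0],[0,0,0]]}' 0 8 && python3 -m crank '{"linear":[[0,0,0],[0,0,0]],"turn":[[0,0,0],[0,0,0]]}' 0 45
```

```text
time_s: 2.8
eef_pos: [0.4687, 0.1843, 0.1716]
eef_rot: [-1.805, -2.57, 0.001]
wrist_force: [-1.8, 0.5, 1.7]
opening: 0.0102
finger_force: 8.0
time_s: 3.0
eef_pos: [0.4687, 0.1843, 0.1716]
eef_rot: [-1.805, -2.571, 0.001]
wrist_force: [-2.3, -0.9, 1.1]
opening: 0.01
finger_force: 45.0
```

```bash
python3 -m crank '{"linear":[[0,0,-0.067],[0,0,-0.067],[0,0,-0.1],[0,0,-0.2],[0,0,-0.233],[0,0,-0.233],[0,0,-0.233],[0,0,0]],"turn":[[0,0,0],[0,0,0],[0,0,0],[0,0,0],[0,0,0],[0,0,0],[0,0,0],[0,0,0]]}'
python3 - <<'E'
from h import *
from scipy.spatial.transform import Rotation as R
o=bot.get_obs(); print(o['eef_pos'],o['torque'],o['wrist_force'])
snap('side','d2')
q=np.array([.532,-.265]);yaw=np.radians(-.5)
for tilt in (16,22):
    t=np.radians(tilt); Lz=R.from_euler('z',yaw)
    u=np.array([-np.sin(t),0,np.cos(t)]); n=np.array([np.cos(t),0,np.sin(t)])
    ft=np.array([.027,0,.012])-n*.010+n*0; ft[2]=.012; ft[0]=.027-.010*np.cos(t)  # back bottom edge
    g=ft+n*.005+u*(.171-.012)   # tcp was .1716 with bottom .012
    Rl=np.column_stack([[0,1,0],n,-u])
    P=Lz.apply(g)+[*q,0]; Rw=Lz.as_matrix()@Rl
    print(tilt,P.round(4),R.from_matrix(Rw).as_rotvec().round(4))
    d=R.from_rotvec(o['eef_rot']).inv()*R.from_matrix(Rw); print('turn deg in tool',np.degrees(d.as_rotvec()).round(2),'shift tool now',R.from_rotvec(o['eef_rot']).inv().apply(P-o['eef_pos']).round(4))
E
```

```text
time_s: 3.8
eef_pos: [0.4698, 0.1847, 0.3485]
eef_rot: [1.801, 2.566, 0.014]
wrist_force: [-0.8, -0.6, -5.2]
opening: 0.01
finger_force: 45.0
[0.46982879 0.18467003 0.3485029 ] [ 0.01174464 -0.02496176  0.01465596] [-0.75204749 -0.57178227 -5.15606967]
16 [ 0.5104 -0.2648  0.1662] [2.0803 2.0623 0.2898]
turn deg in tool [-15.2   -2.93  20.2 ] shift tool now [-0.4365 -0.1165  0.1812]
22 [ 0.4948 -0.2647  0.1613] [2.0192 2.0017 0.3891]
turn deg in tool [-21.14  -3.99  20.07] shift tool now [-0.4311 -0.1311  0.1859]
```

```bash
python3 -m crank '{"linear":[[-0.12,-0.034,0],[-0.241,-0.068,0],[-0.241,-0.068,0],[-0.241,-0.068,0],[-0.241,-0.068,0],[-0.241,-0.068,0],[-0.241,-0.068,0],[-0.241,-0.068,0]],"turn":[[0,0,0],[0,0,0],[0,0,0],[0,0,0],[0,0,0],[0,0,0],[0,0,0],[0,0,0]]}' && python3 -m crank '{"linear":[[-0.241,-0.068,0],[-0.241,-0.068,0],[-0.241,-0.068,0],[-0.241,-0.068,0],[-0.12,-0.034,0],[0,0,0]],"turn":[[0,0,0],[0,0,0],[0,0,0],[0,0,0],[0,0,0],[0,0,0]]}' && python3 -m crank '{"linear":[[0,0,0],[0,0,0],[0,0,0],[0,0,0],[0,0,0],[0,0,0],[0,0,0]],"turn":[[0,0,0.11],[0,0,0.11],[0,0,0.11],[0,0,0.119],[-0.178,0,0],[-0.178,0,0],[0,0,0]]}'
cat > t.py <<'E'
import sys
from h import *
from scipy.spatial.transform import Rotation as R
o=bot.get_obs(); q=np.array([.532,-.265]);Lz=R.from_euler('z',np.radians(-.5))
A=R.from_rotvec(o['eef_rot']); M=(Lz.inv()*A).as_matrix(); e=Lz.inv().apply(o['eef_pos']-[*q,0])
z=-M[:,2]; n=M[:,1]; off=e-.005*n-.159*z
print('t',o['time_s'],'tilt',np.degrees(np.arctan2(-z[0],z[2])).round(2),'side tilt',np.degrees(z[1]).round(2),'tooly-y',np.degrees(n[1]).round(2),'\nback foot',off.round(4),'front foot',(off+.01*n).round(4),'tcp',o['eef_pos'].round(4),'F',o['wrist_force'].round(1))
print('world x,y,z in tool', A.inv().as_matrix().T.round(3).tolist())
E
python3 t.py
```

```text
time_s: 4.65
eef_pos: [0.4886, -0.098, 0.3387]
eef_rot: [-1.803, -2.568, 0.002]
wrist_force: [1.4, 0.3, -5.7]
opening: 0.0099
finger_force: 45.0
time_s: 5.25
eef_pos: [0.5006, -0.2673, 0.338]
eef_rot: [-1.807, -2.564, 0.001]
wrist_force: [0.1, 0.3, -6.7]
opening: 0.0098
finger_force: 45.0
time_s: 5.95
eef_pos: [0.4983, -0.2633, 0.3386]
eef_rot: [2.082, 2.066, 0.291]
wrist_force: [-1.9, 0.0, -6.5]
opening: 0.0096
finger_force: 45.0
t 5.95 tilt 15.86 side tilt -0.21 tooly-y 0.04 
back foot [0.0049 0.002  0.1843] front foot [0.0146 0.002  0.1871] tcp [ 0.4983 -0.2633  0.3386] F [-1.9  0.  -6.5]
world x,y,z in tool [[0.007, 0.962, 0.273], [1.0, -0.008, 0.001], [0.003, 0.273, -0.962]]
```

```bash
python3 -m crank '{"linear":[[0,-0.046,0.188],[0,-0.046,0.188],[0,-0.046,0.188],[0,-0.046,0.188],[0,-0.046,0.188],[0,0,0],[0,0,0]],"turn":[[0,0,0],[0,0,0],[0,0,0],[0,0,0],[0,0,0],[0,0,0],[0,0,0]]}'; python3 t.py
python3 - <<'E'
from h import *
s=snap('scene','s3'); d=snap('side','d3')
a=cv2.resize(s['image'][150:345,75:240],None,fx=2.4,fy=2.4,interpolation=cv2.INTER_CUBIC)
b=cv2.resize(d['image'][65:195,225:325],None,fx=4,fy=4,interpolation=cv2.INTER_CUBIC)
h=max(a.shape[0],b.shape[0]); c=np.zeros((h,a.shape[1]+b.shape[1],3),np.uint8); c[:a.shape[0],:a.shape[1]]=a; c[:b.shape[0],a.shape[1]:]=b
print(c.shape); cv2.imwrite('pics/m3.png',c[:,:,::-1])
E
```

```text
time_s: 6.65
eef_pos: [0.507, -0.2644, 0.1966]
eef_rot: [2.079, 2.068, 0.289]
wrist_force: [0.9, -0.7, -5.1]
opening: 0.0097
finger_force: 45.0
t 6.65 tilt 15.85 side tilt -0.11 tooly-y 0.19 
back foot [0.0136 0.0007 0.0422] front foot [0.0232 0.0007 0.045 ] tcp [ 0.507  -0.2644  0.1966] F [ 0.9 -0.7 -5.1]
world x,y,z in tool [[0.005, 0.962, 0.273], [1.0, -0.005, -0.0], [0.001, 0.273, -0.962]]
(520, 796, 3)
```

View pics/m3.png

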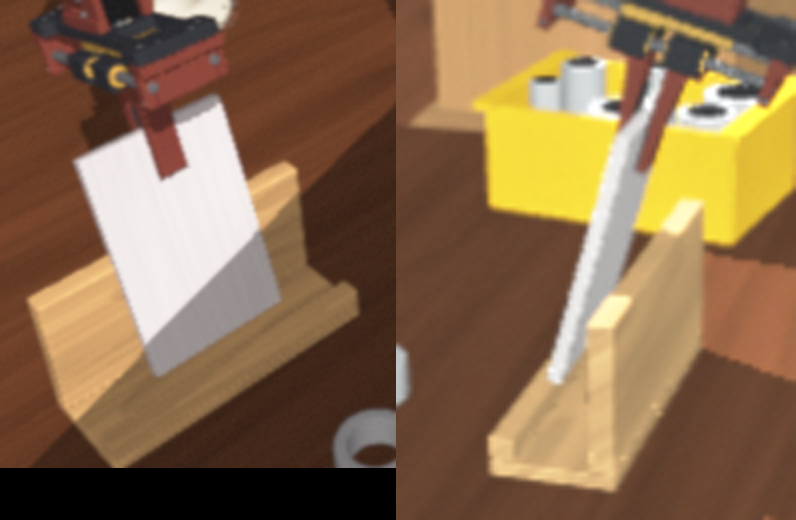

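The plate is tilted above the ledge trough, with its foot corners at scene (155,376) and (280,298). I'll check those against the model.

Run:
```python
from h import *
s=load('s3'); d=load('d3'); 
def W(p): c,s_=np.cos(-.0087),np.sin(-.0087); return np.array([.532+c*p[0]-s_*p[1],-.265+s_*p[0]+c*p[1],p[2]])
for sgn in (-1,1):
  for nm,p in(('front',(.0232,.0007+.06*sgn,.045)),('back',(.0136,.0007+.06*sgn,.0422))):
    a=proj(s,W(p))[0]; b=proj(d,W(p))[0]
    print(sgn,nm,'m3 scene',((a-[75,150])*2.4).round(0),'m3 side',((b-[225,65])*4+[396,0]).round(0))
```

```text
-1 front m3 scene [161. 373.] m3 side [594. 314.]
-1 back m3 scene [155. 369.] m3 side [606. 319.]
1 front m3 scene [285. 296.] m3 side [543. 382.]
1 back m3 scene [278. 293.] m3 side [556. 387.]
```

```bash
python3 -m crank '{"linear":[[0,-0.021,0.05],[0,-0.021,0.05],[0,-0.021,0.05],[0,0,0],[0,0,0]],"turn":[[0,0,0],[0,0,0],[0,0,0],[0,0,0],[0,0,0]]}'; python3 t.py;  python3 -m crank '{"linear":[[0,-0.0036,0.0128],[0,0,0],[0,0,0]],"turn":[[0,0,0],[0,0,0],[0,0,0]]}'
```

```text
time_s: 7.25
eef_pos: [0.5036, -0.265, 0.1718]
eef_rot: [2.079, 2.065, 0.29]
wrist_force: [-0.1, 0.0, -6.6]
opening: 0.0097
finger_force: 45.0
t 7.25 tilt 15.98 side tilt -0.07 tooly-y 0.11 
back foot [ 0.0106 -0.0001  0.0176] front foot [ 0.0202 -0.0001  0.0203] tcp [ 0.5036 -0.265   0.1718] F [-0.1  0.  -6.6]
world x,y,z in tool [[0.006, 0.961, 0.275], [1.0, -0.006, -0.001], [0.001, 0.275, -0.961]]
time_s: 7.55
eef_pos: [0.504, -0.2652, 0.1706]
eef_rot: [2.077, 2.065, 0.291]
wrist_force: [0.4, -0.7, -7.2]
opening: 0.01
finger_force: 45.0
```

```bash
python3 -m crank '{"linear":[[0,-0.0036,0.0128],[0,0,0],[0,0,0]],"turn":[[0,0,0],[0,0,0],[0,0,0]]}'; python3 t.py
```

```text
time_s: 7.85
eef_pos: [0.5039, -0.2651, 0.1683]
eef_rot: [2.078, 2.065, 0.291]
wrist_force: [-0.4, 0.4, -6.0]
opening: 0.0095
finger_force: 45.0
t 7.85 tilt 16.01 side tilt -0.05 tooly-y 0.13 
back foot [ 0.011  -0.0002  0.014 ] front foot [ 0.0206 -0.0002  0.0168] tcp [ 0.5039 -0.2651  0.1683] F [-0.4  0.4 -6. ]
world x,y,z in tool [[0.006, 0.961, 0.276], [1.0, -0.006, -0.002], [0.0, 0.276, -0.961]]
```

```bash
for i in 1; do python3 -m crank '{"linear":[[0,0.0192,0.0055],[0,0,0],[0,0,0]],"turn":[[0,0,0],[0,0,0],[0,0,0]]}'; done; python3 -m crank '{"linear":[[0,0.0128,0.0037],[0,0,0],[0,0,0]],"turn":[[0,0,0],[0,0,0],[0,0,0]]}'
```

```text
time_s: 8.15
eef_pos: [0.507, -0.2651, 0.1684]
eef_rot: [2.078, 2.065, 0.291]
wrist_force: [0.0, 1.3, -6.6]
opening: 0.01
finger_force: 45.0
time_s: 8.45
eef_pos: [0.509, -0.2651, 0.1683]
eef_rot: [2.078, 2.065, 0.291]
wrist_force: [-0.2, -0.8, -5.9]
opening: 0.01
finger_force: 45.0
```

```bash
python3 -m crank '{"linear":[[0,0.0096,0.0028],[0,0,0],[0,0,0]],"turn":[[0,0,0],[0,0,0],[0,0,0]]}';python3 t.py
```

```text
time_s: 8.75
eef_pos: [0.5105, -0.2651, 0.1684]
eef_rot: [2.078, 2.065, 0.291]
wrist_force: [0.3, -0.1, -6.3]
opening: 0.0099
finger_force: 45.0
t 8.75 tilt 16.02 side tilt -0.04 tooly-y 0.14 
back foot [ 0.0176 -0.0002  0.0142] front foot [ 0.0272 -0.0002  0.0169] tcp [ 0.5105 -0.2651  0.1684] F [ 0.3 -0.1 -6.3]
world x,y,z in tool [[0.006, 0.961, 0.276], [1.0, -0.006, -0.002], [0.0, 0.276, -0.961]]
```

```bash
python3 -m crank '{"linear":[[0,0.0096,0.0028],[0,0,0],[0,0,0]],"turn":[[0,0,0],[0,0,0],[0,0,0]]}'
```

```text
time_s: 9.05
eef_pos: [0.5114, -0.2652, 0.1682]
eef_rot: [2.079, 2.065, 0.289]
wrist_force: [-4.2, -0.2, -3.8]
opening: 0.0099
finger_force: 45.0
```

```bash
python3 -m crank '{"linear":[[0,0.0096,0.0028],[0,0,0],[0,0,0]],"turn":[[0,0,0],[0,0,0],[0,0,0]]}'
```

```text
time_s: 9.35
eef_pos: [0.5123, -0.2653, 0.1681]
eef_rot: [2.08, 2.066, 0.288]
wrist_force: [-7.7, 0.8, -2.9]
opening: 0.0099
finger_force: 45.0
```

```bash
python3 -m crank '{"linear":[[0,0.0064,0.0018],[0,0,0],[0,0,0]],"turn":[[0,0,0],[0,0,0],[0,0,0]]}';python3 t.py
```

```text
time_s: 9.65
eef_pos: [0.5129, -0.2653, 0.1682]
eef_rot: [2.08, 2.067, 0.287]
wrist_force: [-8.4, 0.2, -1.3]
opening: 0.01
finger_force: 45.1
t 9.65 tilt 15.8 side tilt -0.04 tooly-y 0.11 
back foot [ 0.0194 -0.0004  0.0138] front foot [ 0.029  -0.0004  0.0165] tcp [ 0.5129 -0.2653  0.1682] F [-8.4  0.2 -1.3]
world x,y,z in tool [[0.007, 0.962, 0.272], [1.0, -0.006, -0.002], [0.0, 0.272, -0.962]]
```

```bash
python3 -m crank '{"linear":[[0,-0.0115,0.010],[0,0,0],[0,0,0]],"turn":[[0,0,0],[0,0,0],[0,0,0]]}'; python3 t.py
```

```text
time_s: 9.95
eef_pos: [0.5122, -0.2654, 0.1671]
eef_rot: [2.079, 2.065, 0.288]
wrist_force: [-8.2, 1.8, -0.9]
opening: 0.0096
finger_force: 45.0
t 9.95 tilt 15.91 side tilt -0.01 tooly-y 0.12 
back foot [ 0.019  -0.0005  0.0128] front foot [ 0.0286 -0.0005  0.0155] tcp [ 0.5122 -0.2654  0.1671] F [-8.2  1.8 -0.9]
world x,y,z in tool [[0.007, 0.962, 0.274], [1.0, -0.006, -0.002], [-0.0, 0.274, -0.962]]
```

```bash
python3 -m crank '{"linear":[[0,-0.0025,0.0096],[0,0,0],[0,0,0]],"turn":[[0,0,0],[0,0,0],[0,0,0]]}'; python3 t.py
```

```text
time_s: 10.25
eef_pos: [0.5124, -0.2654, 0.1671]
eef_rot: [2.077, 2.065, 0.289]
wrist_force: [-10.3, 1.2, 4.7]
opening: 0.0097
finger_force: 45.1
t 10.25 tilt 15.99 side tilt 0.03 tooly-y 0.15 
back foot [ 0.0194 -0.0007  0.0129] front foot [ 0.029  -0.0007  0.0156] tcp [ 0.5124 -0.2654  0.1671] F [-10.3   1.2   4.7]
world x,y,z in tool [[0.006, 0.961, 0.275], [1.0, -0.006, -0.003], [-0.001, 0.275, -0.961]]
```

```bash
python3 -m crank '{"linear":[[0,-0.0185,0],[0,-0.0185,0],[0,-0.0185,0],[0,-0.0185,0],[0,0,0],[0,0,0]],"turn":[[-0.0222,0,0],[-0.0222,0,0],[-0.0222,0,0],[-0.0222,0,0],[0,0,0],[0,0,0]]}'; python3 t.py
```

```text
time_s: 10.85
eef_pos: [0.5018, -0.2654, 0.164]
eef_rot: [2.037, 2.024, 0.355]
wrist_force: [-10.9, 2.2, 6.2]
opening: 0.01
finger_force: 45.1
t 10.85 tilt 20.01 side tilt 0.05 tooly-y 0.15 
back foot [ 0.0195 -0.0008  0.0129] front foot [ 0.0289 -0.0008  0.0163] tcp [ 0.5018 -0.2654  0.164 ] F [-10.9   2.2   6.2]
world x,y,z in tool [[0.007, 0.94, 0.342], [1.0, -0.006, -0.004], [-0.002, 0.342, -0.94]]
```

```bash
python3 -m crank '{"linear":[[0,-0.0185,0],[0,0,0],[0,0,0]],"turn":[[-0.0222,0,0],[0,0,0],[0,0,0]]}'; python3 t.py
```

```text
time_s: 11.15
eef_pos: [0.4992, -0.2654, 0.1631]
eef_rot: [2.026, 2.014, 0.372]
wrist_force: [-11.6, 2.7, 6.2]
opening: 0.0097
finger_force: 45.1
t 11.15 tilt 21.02 side tilt 0.05 tooly-y 0.16 
back foot [ 0.0196 -0.0009  0.0129] front foot [ 0.0289 -0.0008  0.0165] tcp [ 0.4992 -0.2654  0.1631] F [-11.6   2.7   6.2]
world x,y,z in tool [[0.006, 0.933, 0.359], [1.0, -0.005, -0.004], [-0.002, 0.359, -0.933]]
```

One more degree at a time until the board touches.

```bash
python3 -m crank '{"linear":[[0,-0.0185,0],[0,0,0],[0,0,0]],"turn":[[-0.0222,0,0],[0,0,0],[0,0,0]]}'; python3 t.py
```

```text
time_s: 11.45
eef_pos: [0.4967, -0.2655, 0.1622]
eef_rot: [2.016, 2.004, 0.388]
wrist_force: [-11.5, 3.5, 6.0]
opening: 0.0101
finger_force: 45.1
t 11.45 tilt 22.02 side tilt 0.06 tooly-y 0.17 
back foot [ 0.0196 -0.0009  0.0129] front foot [ 0.0289 -0.0009  0.0167] tcp [ 0.4967 -0.2655  0.1622] F [-11.5   3.5   6. ]
world x,y,z in tool [[0.006, 0.927, 0.375], [1.0, -0.005, -0.004], [-0.002, 0.375, -0.927]]
```

```bash
python3 -m crank '{"linear":[[0,-0.0093,0],[0,0,0],[0,0,0]],"turn":[[-0.0111,0,0],[0,0,0],[0,0,0]]}'; python3 t.py
```

```text
time_s: 11.75
eef_pos: [0.4954, -0.2654, 0.1617]
eef_rot: [2.01, 1.999, 0.396]
wrist_force: [-11.6, 3.9, 7.0]
opening: 0.0102
finger_force: 45.1
t 11.75 tilt 22.52 side tilt 0.05 tooly-y 0.17 
back foot [ 0.0197 -0.0009  0.0129] front foot [ 0.0289 -0.0009  0.0167] tcp [ 0.4954 -0.2654  0.1617] F [-11.6   3.9   7. ]
world x,y,z in tool [[0.006, 0.924, 0.383], [1.0, -0.005, -0.004], [-0.002, 0.383, -0.924]]
```

```bash
python3 -m crank '{"linear":[[0,-0.0185,0],[0,0,0],[0,0,0]],"turn":[[-0.0222,0,0],[0,0,0],[0,0,0]]}'; python3 t.py
python3 - <<'E'
from h import *
s=snap('scene','s4'); d=snap('side','d4')
a=cv2.resize(s['image'][170:345,75:240],None,fx=2.4,fy=2.4,interpolation=cv2.INTER_CUBIC)
b=cv2.resize(d['image'][75:190,235:315],None,fx=5,fy=5,interpolation=cv2.INTER_CUBIC)
h=max(a.shape[0],b.shape[0]); c=np.zeros((h,a.shape[1]+b.shape[1],3),np.uint8); c[:a.shape[0],:a.shape[1]]=a; c[:b.shape[0],a.shape[1]:]=b
cv2.imwrite('pics/m4.png',c[:,:,::-1])
E
```

```text
time_s: 12.05
eef_pos: [0.4948, -0.2654, 0.1615]
eef_rot: [1.996, 1.985, 0.416]
wrist_force: [-1.1, 1.6, 5.9]
opening: 0.0103
finger_force: 45.4
t 12.05 tilt 23.81 side tilt 0.08 tooly-y 0.2 
back foot [ 0.0224 -0.001   0.014 ] front foot [ 0.0315 -0.001   0.018 ] tcp [ 0.4948 -0.2654  0.1615] F [-1.1  1.6  5.9]
world x,y,z in tool [[0.006, 0.915, 0.404], [1.0, -0.005, -0.005], [-0.003, 0.404, -0.915]]
```

View pics/m4.png

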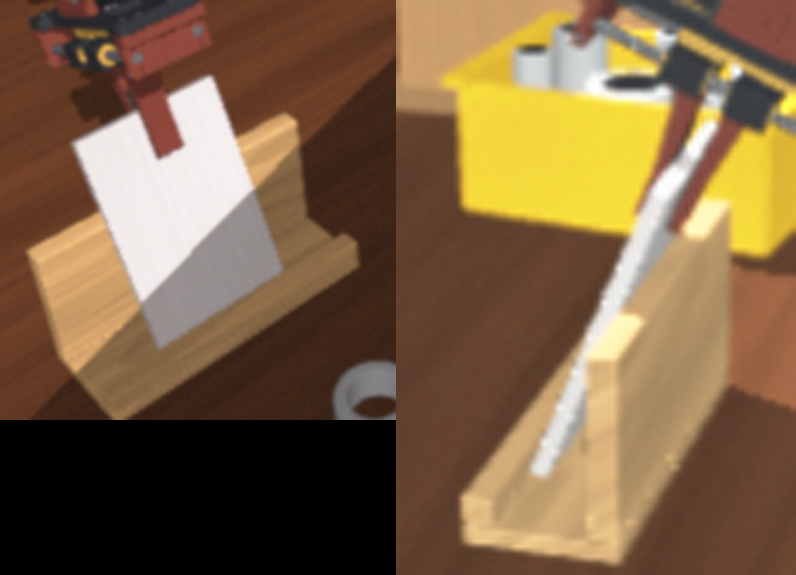

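At 12.05 s the x force jumped from -11.6 to -1.1 N: the plate now bears on the board as well as on the floor and batten. I'll release it slightly and withdraw along the tool.

```bash
python3 -m crank '{"linear":[[0,0,0],[0,0,0],[0,0,0],[0,0,0],[0,0,0],[0,0,0]],"turn":[[0,0,0],[0,0,0],[0,0,0],[0,0,0],[0,0,0],[0,0,0]]}' 0.35; python3 -m crank '{"linear":[[0,0,-0.067],[0,0,-0.067],[0,0,-0.1],[0,0,-0.2],[0,0,-0.25],[0,0,-0.2],[0,0,0],[0,0,0]],"turn":[[0,0,0],[0,0,0],[0,0,0],[0,0,0],[0,0,0],[0,0,0],[0,0,0],[0,0,0]]}'
python3 - <<'E'
from h import *
s=snap('scene','s5'); d=snap('side','d5')
a=cv2.resize(s['image'][170:345,75:240],None,fx=2.4,fy=2.4,interpolation=cv2.INTER_CUBIC)
b=cv2.resize(d['image'][75:295,145:315],None,fx=2.35,fy=2.35,interpolation=cv2.INTER_CUBIC)
h=max(a.shape[0],b.shape[0]); c=np.zeros((h,a.shape[1]+b.shape[1],3),np.uint8); c[:a.shape[0],:a.shape[1]]=a; c[:b.shape[0],a.shape[1]:]=b
cv2.imwrite('pics/m5.png',c[:,:,::-1])
E
```

```text
time_s: 12.75
eef_pos: [0.4936, -0.2651, 0.158]
eef_rot: [2.001, 1.989, 0.414]
wrist_force: [-0.6, 0.8, 1.3]
opening: 0.0306
finger_force: 0.0
time_s: 13.55
eef_pos: [0.4405, -0.2651, 0.2813]
eef_rot: [1.999, 1.986, 0.413]
wrist_force: [-0.1, -0.3, -0.4]
opening: 0.0309
finger_force: 0.0
```

View pics/m5.png

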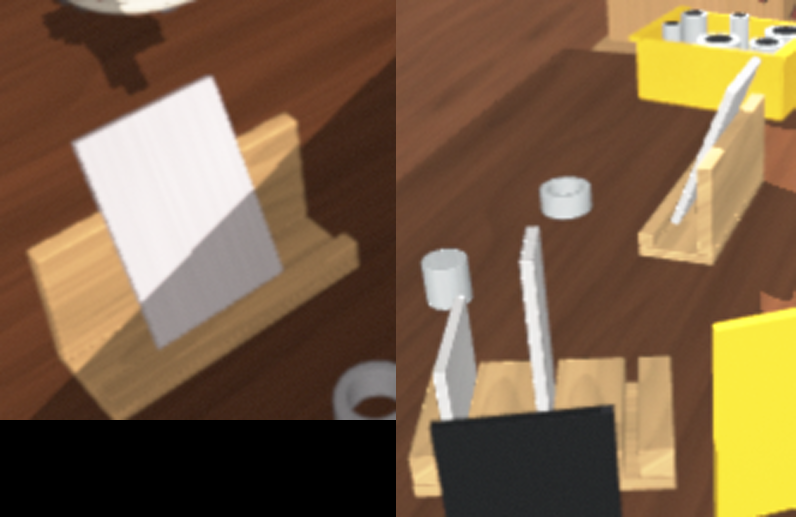

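Run:
```python
from h import *
d=load('d5')
def W(p): c,s_=np.cos(-.0087),np.sin(-.0087); return np.array([.532+c*p[0]-s_*p[1],-.265+s_*p[0]+c*p[1],p[2]])
for nm,p in(('front',(.027,.058,.0158)),('back',(.0177,.058,.012)),('front10mmshort',(.017,.058,.0158)),('batten near top inner',(.027,.12,.030))):
    print(nm,((proj(d,W(p))[0]-[235,75])*5+[396,0]).round(0))
```

```text
front [527. 470.]
back [542. 478.]
front10mmshort [543. 472.]
batten near top inner [490. 497.]
```

```bash
python3 -c "
from rig import order; print(order.close_job())"
```

```text
the job is handed in; nothing more can be done
None
```

The job is handed in: the big plate leans on the ledge's back board near the middle, its foot set down at the batten before release (contact felt there), and the other two plates still stand in the rack, at 13.6 s of the 38 s allowed; the judge returned no verdict.

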